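# Slide a receiver capsule along the rail into the test pocket

## Task

Load the test fixture: with your fingertips, push the round black receiver capsule that stands on the aluminium plate straight across to the steel rail first, then slide it along the rail, keeping it against the rail, into the blue corner pocket until it is fully home, touching both the rail and the blue end stop. Only push it: do not pick it up, lift it or tip it, and leave the second capsule and the hook plate beside the fixture where they are.

Things in the scene. Friction and masses are not known exactly. Their poses are not given: they have to be found in the camera images.
- fixture: test fixture, fixed to the bench: bare aluminium plate 130 x 220 mm (x from -65 to 65 mm, y from -110 to 110 mm), 8 mm thick. Origin on the bench under the plate; y along its length, z up; the plate's top is at z = 8 mm. Its -x and -y edges have no wall. Rail along the +x edge (the robot's right), blue pocket at the +y end (away from the robot). Position and yaw vary.
- rail (a point): middle of the steel rail's guiding face, at the rail's top edge: x = 50, y = 0, z = 20 mm in the fixture's frame. The straight face looks to -x and runs along y over the whole plate; the rail is 13 mm wide and stands 12 mm above the plate. Axes as the fixture's.
- pocket (a point): where the capsule's underside centre lies when fully home: x = 30, y = 77, z = 8 mm in the fixture's frame, 20 mm from the rail's face and 20 mm from the end stop's; a dark round sound port marks it. The blue end stop (face at y = 97 mm, looks to -y, reaches from the rail to x = -7 mm) stands 12 mm above the plate. Axes as the fixture's.
- lip (a point): top of the rounded nose of the pocket's blue front lip, at its middle: x = -1, y = 75, z = 20 mm in the fixture's frame. The lip runs from its nose (6 mm radius, first edge at y = 69 mm) along y to the end stop, parallel to the rail, 12 mm thick, inner face at x = 5 mm: the pocket's mouth, between lip and rail, is 45 mm wide and opens to -y.
- capsule_1: the receiver capsule to be loaded: a round black disc with a pale top, 40 mm in diameter and 15 mm high, about 30 g, standing loose on the plate (the only one there) well clear of the rail (at least 30 mm of gap) and well to the -y side of the pocket. Origin at the centre of its underside, z up; its yaw does not matter.
- press_ball (a point): centre of the black ball (32 mm) on the end of the green lever press's hand lever, which overhangs the bench in front of the press; fixed, an obstacle to the arm. The press is 0.44 m tall; its base covers x from 0.62 to 0.84 m and y from -0.08 to 0.06 m in the world, its ball is the part nearest to the robot.
- capsule_2: a second, like capsule (40 mm across, 15 mm high) on the bench beyond the plate's open -x edge; to be left alone. Origin at the centre of its underside.
- hook_plate: a loose L-shaped sheet-metal hook plate, 30 x 60 x 31 mm, on the bench beyond the fixture's +y end; to be left alone. Origin at the centre of its underside, y along its 60 mm length.

How it is judged:
On the way:
1. the capsule has been pushed across to the rail (less than 4 mm of gap) while still on the -y part of the plate, over 75 mm short of its home (x of capsule_1 in the frame of fixture above 0.026 m and y of capsule_1 in the frame of fixture below 0 m), for 0.1 s.
At the end, for the whole second after the job is handed in: the capsule lies flat and at rest on the plate in the corner pocket, within 3 mm of the rail and within 3 mm of the end stop; the second capsule and the hook plate are within 15 mm of where they were (x of capsule_1 in the frame of fixture above 0.027 m and y of capsule_1 in the frame of fixture above 0.074 m and z of capsule_1 in the frame of fixture between 0.005 and 0.011 m and angle between capsule_1's own z axis and vertical below 0.1 rad and linear speed of capsule_1 below 0.01 m/s and distance of each of capsule_2, hook_plate from where it was at the start of the episode below 0.015 m); the robot touches nothing.
It fails at once if the capsule is lifted more than 5 mm off the plate (z of capsule_1 in the frame of fixture above 0.013 m).
It fails at once if the capsule is pushed off the plate (z of capsule_1 in the frame of fixture below 0.003 m).
It fails at once if the capsule is tipped by more than 0.25 rad (angle between capsule_1's own z axis and vertical above 0.25 rad).
It fails at once if the capsule is more than 8 mm away from the rail on the stretch from 67 mm to 15 mm short of its home (y of capsule_1 in the frame of fixture between 0.01 and 0.062 m and x of capsule_1 in the frame of fixture below 0.022 m).
It fails at once if the second capsule or the hook plate is moved by more than 15 mm (distance of any of capsule_2, hook_plate from where it was at the start of the episode above 0.015 m).
It also fails if it takes over 45 s, if anything falls off the work surface, if the arm or the gripper's body presses on something with over 40 N, if the wrist force passes 120 N, or if a joint passes its speed limit or range.

## Robot

A 6-joint arm with a two-finger parallel gripper is mounted at the origin on a cart in front of the work surface, level with it; the furniture and walls round the work are solid. World frame = base frame: x ahead of the robot, y to its left, z up, the work surface at z = 0. Lengths are in m, angles in rad, forces in N, time in s.
With the tool pointing down it reaches from about 0.3 to 0.875 m from the base axis. Payload 6.4 kg.
Tool frame: the origin (TCP) lies at the very end of the fingers, on their centre line; the grasp point (between the pads) lies 19 mm behind it; z points along the fingers, y is the line along which they close (so a half turn about z gives the same grasp; the last joint's range is limited). The gripper opens to 85 mm and grips with 20 to 120 N. Pads are 22 mm wide; open, the fingers measure 114 mm over their backs; the gripper's body (76 mm by 85 mm) begins 54 mm behind the grasp point. The pads swing forward as they close: fully open they stand 13 mm farther back than shut.
Start: joints at [-1.437, 0.181, 1.607, -0, 1.354, -0.206], TCP at [0.192, -0.542, 0.231] pointing down, gripper open.
Joint ranges: [-2.99, 2.99], [-0.89, 2.07], [0.3, 2.58], [-1.14, 4.28], [0, 2.63], [-3.12, 3.12]. Speed limits (rad/s): [2.57, 2.57, 3.01, 3.14, 3.14, 3.14].

## Interface

Orientations are given as a unit quaternion [w, x, y, z].
In Python, from bench import ctrl, camera, calibration, order, outline_of gives the robot as it stands.
- The arm moves only by the tool move_arm, never from a script. Its argument "series" is a list that holds one entry, the list of rows, each a list of 5 numbers: the opening, from 0 (shut) to 1 (fully open), then the shift along the tool's x, y, z in mm, then the turn about the tool's z in rad. A call has exactly 10 rows; each row is the pose to reach, as a shift and turn from the pose commanded when the call began, along the tool's axes at that moment; what a row does not reach only later rows make up. A row lasts 1/12 s, in which the tool goes at most 41.7 mm and 7.16 degrees, less where a joint would pass 70% of its speed; a pose out of reach is approached as far as the arm can. A call with a gripper value outside its range is refused whole. The fingers move at their own pace and stop on an object; the grip force is fixed at half the most. Time passes only in rows, so rows that repeat a pose let the fingers close, or fill a call up. It gives the time, the measured TCP pose, the force, the opening and the grip force at its end, in the units of the state.
- ctrl.get_obs(): the state, without advancing time (a new reading comes with each control period).
- camera(name): name is "side" or "top"; returns (picture, depth): 400x640x3 uint8, blue, green, red; 400x640 float32, m along the optical axis (not along the pixel's ray), 0 where there is no reading.
- calibration(name): a dict with "intrinsics" (3x3 intrinsics, pixels), "rvec" (rotation vector, rad) and "tvec" (3), from world to camera coordinates, as OpenCV has them. Camera axes: x right, y down, z forward; pixel columns grow to the right and rows downward; lengths in m; the calibration is good to about 2 mm. A picture is of the moment at which its call begins. calibration takes no time and is no camera call.
- order.hand_in(): hands the job in; it is judged then, once.
Trained networks look in the newest picture that a camera, given by its name, has taken for a name from the list of things; names that differ only in an ending like _2 or _b are one class to them, and where a whole thing is asked for, a point or a joint stands for the part that bears it (a point fixed in the world has none). Each returns a list of dicts, best first, with "conf" (0 to 1); they miss things now and then, are a little off and sometimes report something else, mostly with a low value. They report only what shows in the picture. A call takes as long as a camera call.
- outline_of(target, camera): "region" (400x640 bool, what is visible of it) and "bbox" ([centre column, centre row, width, height] in pixels, round what is visible of it).
The state is a dict: "time_s": time; "q": joint angles; "dq": joint speeds; "joint_efforts": joint torques, N m; "eef_pos": TCP position; "eef_rot": TCP orientation; "wrist_force": force on the tool from outside, world axes, zero at the start; "torque": the same for the moment, N m; "opening": opening from 0.0 (shut) to 1.0 (fully open); "grasp_force": force on a finger pad.
Only numpy, scipy, OpenCV 4.12 (cv2) and the standard library are available. Lean on these libraries where they do the work, as an engineer would, in place of code of your own. Each camera call takes 0.05 s, during which the arm holds its last target. There are 200 camera calls.

## Working session

There is one attempt and no reset: what is moved stays moved. The work goes in short steps, Python scripts to look and compute and a tool call to move; the robot and the scene stay as the last step left them, time stands still between calls to the robot, and variables do not carry over. Pictures are saved under pics/ and viewed, at most 10 in all, crops included, and the job is handed in when it is done.

Besides the shell and the picture viewer there is one more tool, called as name([rows], argument=value, ...), one row to a line, values as JSON. move_arm: Moves the arm, as the interface text tells. Its arguments: {"type":"object","properties":{"series":{"type":"array","items":{"type":"array","items":{"type":"array","items":{"type":"number"}}}}},"required":["series"]}

```bash
mkdir -p pics; cat > h.py <<'E'
import numpy as np,cv2
from bench import ctrl,camera,calibration,order,outline_of
def cal(n):
    c=calibration(n);R=cv2.Rodrigues(np.array(c["rvec"],float))[0]
    return np.array(c["intrinsics"],float),R,np.array(c["tvec"],float).ravel()
def world(n,u,v,d):
    K,R,t=cal(n);u=np.asarray(u,float);v=np.asarray(v,float)
    p=np.stack([(u-K[0,2])/K[0,0]*d,(v-K[1,2])/K[1,1]*d,d],-1)
    return (p-t)@R
def onplane(n,u,v,z):
    K,R,t=cal(n);r=np.array([(u-K[0,2])/K[0,0],(v-K[1,2])/K[1,1],1])@R
    o=-t@R;return o+r*(z-o[2])/r[2]
def proj(n,P):
    K,R,t=cal(n);p=np.atleast_2d(P)@R.T+t;q=p@K.T;return q[:,:2]/q[:,2:]
E
python3 - <<'E'
from h import *
for n in("top","side"):
    im,d=camera(n);cv2.imwrite(f"pics/{n}0.png",im);np.save(f"{n}d.npy",d)
    K,R,t=cal(n);print(n,"cam at",(-t@R).round(3),"axis",R[2].round(2),K[0,0])
    for g in("fixture","capsule_1","hook_plate","press_ball"):
        for o in outline_of(g,n)[:3]:
            m=o["region"]&(d>0);P=world(n,*np.nonzero(m)[::-1],d[m])
            print(g,round(o["conf"],2),np.round(o["bbox"]),np.median(P,0).round(3),np.percentile(P,[2,98],axis=0).round(3).tolist())
o=ctrl.get_obs();print(o["time_s"],o["eef_pos"],o["eef_rot"],o["q"],o["opening"])
E
```

```text
top cam at [ 0.439 -0.1    1.504] axis [ 0.12 -0.02 -0.99] 499.4370761613955
fixture 0.75 [366. 246.  56.  82.] [ 0.503 -0.231  0.009] [[0.394, -0.297, 0.001], [0.607, -0.159, 0.024]]
capsule_1 0.7 [364. 245.  56.  77.] [ 0.503 -0.229  0.009] [[0.394, -0.295, 0.001], [0.603, -0.159, 0.024]]
capsule_1 0.66 [364. 262.  18.  18.] [ 0.453 -0.222  0.021] [[0.435, -0.243, 0.006], [0.47, -0.203, 0.029]]
capsule_1 0.42 [326. 276.  18.  18.] [ 0.407 -0.11   0.013] [[0.389, -0.128, 0.004], [0.424, -0.093, 0.02]]
hook_plate 0.53 [324. 277.  14.  15.] [ 0.41  -0.11   0.012] [[0.389, -0.129, -0.003], [0.427, -0.09, 0.02]]
hook_plate 0.5 [365. 193.  12.  23.] [ 0.661 -0.228  0.003] [[0.629, -0.243, -0.004], [0.687, -0.213, 0.032]]Traceback (most recent call last):
  File "<stdin>", line 6, in <module>
ValueError: it knows: capsule, fixture, hook_plate, lip, pocket, rail
```

```bash
python3 - <<'E'
from h import *
for n in("side",):
    im,d=camera(n);cv2.imwrite(f"pics/{n}0.png",im);np.save(f"{n}d.npy",d)
    K,R,t=cal(n);print(n,"cam at",(-t@R).round(3),"axis",R[2].round(2),K[0,0])
    for g in("fixture","capsule_1","hook_plate"):
        for o in outline_of(g,n)[:3]:
            m=o["region"]&(d>0);P=world(n,*np.nonzero(m)[::-1],d[m])
            print(g,round(o["conf"],2),np.round(o["bbox"]),np.median(P,0).round(3),np.percentile(P,[2,98],axis=0).round(3).tolist())
a=cv2.resize(cv2.imread("pics/top0.png")[160:320,280:440],None,fx=3.7,fy=3.7,interpolation=cv2.INTER_CUBIC);cv2.imwrite("pics/topc.png",a)
o=ctrl.get_obs();print(o["time_s"],o["eef_pos"],o["eef_rot"],o["q"],o["opening"])
E
```

```text
side cam at [ 0.287 -0.904  0.943] axis [ 0.27  0.74 -0.62] 486.594890714654
fixture 0.95 [315. 335. 107.  77.] [ 0.503 -0.238  0.009] [[0.394, -0.302, 0.004], [0.607, -0.163, 0.023]]
capsule_1 0.63 [262. 305.  15.  16.] [ 0.408 -0.115  0.015] [[0.391, -0.13, 0.006], [0.425, -0.098, 0.019]]
capsule_1 0.56 [296. 332.  14.  18.] [ 0.452 -0.229  0.023] [[0.436, -0.243, 0.013], [0.469, -0.208, 0.026]]
hook_plate 0.49 [375. 314.  27.  16.] [ 0.658 -0.229  0.004] [[0.628, -0.243, -0.001], [0.685, -0.214, 0.03]]
0.4 [ 0.19167529 -0.54206933  0.2311633 ] [-1.07906107e-04  9.85599921e-01  1.69094011e-01  1.05961149e-05] [-1.43727137e+00  1.80930711e-01  1.60710661e+00  1.36476584e-05
  1.35377177e+00 -2.06298730e-01] 0.9995049662750985
```

View pics/topc.png

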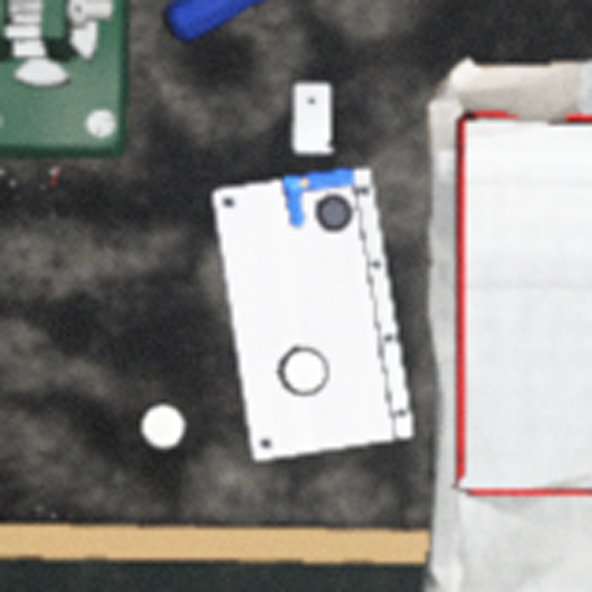

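View pics/side0.png

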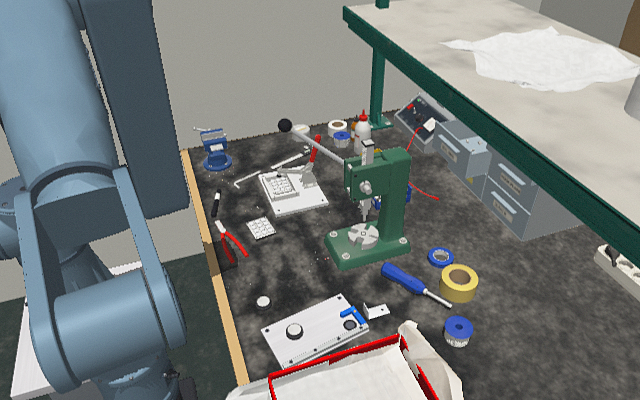

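The top crop shows capsule_1 at crop (303,370), i.e. pixel (362,260). The rail is on the right, the blue pocket at top right, capsule_2 at crop (163,427) and the hook plate at crop (313,118). The side view agrees, and shows a red-rimmed tray just right of the rail. Next I fit the fixture pose and check the tray and ball heights.

```bash
cat > fit.py <<'E'
from h import *
from scipy.optimize import minimize
def fx(p,P):
    x,y,a=p;c,s=np.cos(a),np.sin(a);P=np.atleast_2d(P)/1000
    return np.c_[x+c*P[:,0]-s*P[:,1],y+s*P[:,0]+c*P[:,1],P[:,2]]
V=np.array([[x,y,z] for x in(-65,65) for y in(-110,110) for z in(0,8)]+[[x,y,20] for x in(50,63) for y in(-110,110)]+[[-7,y,20] for y in(97,109)],float)
def sil(n,pts,S=16):
    q=cv2.convexHull(proj(n,pts).astype(np.float32))
    m=np.zeros((400,640),np.uint8);cv2.fillConvexPoly(m,np.round(q*S).astype(np.int32),255,cv2.LINE_AA,4);return m/255.
def fit(regs,model,p0):
    f=lambda p:sum(np.abs(cv2.GaussianBlur(sil(n,model(p)),(5,5),0)-cv2.GaussianBlur(r.astype(float),(5,5),0)).sum() for n,r in regs)
    sx=np.vstack([p0]+[np.array(p0)+np.eye(len(p0))[i]*.01*(1 if i<2 else 6) for i in range(len(p0))])
    r=minimize(f,p0,method="Nelder-Mead",options=dict(initial_simplex=sx,xatol=1e-5,fatol=1e-3,maxiter=400));return r.x,r.fun
T=np.linspace(0,2*np.pi,40)
cap=lambda p,z0=8:np.vstack([np.c_[p[0]+.02*np.cos(T),p[1]+.02*np.sin(T),0*T+z] for z in(z0/1000,z0/1000+.015)])
E
python3 - <<'E'
from fit import *
F=[];C=[]
for n in("top","side"):
    im,d=camera(n)
    r=outline_of("fixture",n)[0]["region"].astype(np.uint8)
    r=cv2.morphologyEx(r,cv2.MORPH_CLOSE,np.ones((15,15),np.uint8));F.append((n,r))
    for o in outline_of("capsule_1",n):
        b=o["bbox"]
        if b[2]<25 and np.linalg.norm(onplane(n,b[0],b[1],.015)[:2]-[.452,-.227])<.03: C.append((n,o["region"]));print(n,"cap centre",onplane(n,b[0],b[1],.0155).round(4));break
for s in([F[0]],[F[1]],F):
    p,e=fit(s,lambda p:fx(p,V),[.503,-.231,-1.42]);print([n for n,_ in s],p.round(4),round(e))
q=[]
for s in [[c] for c in C]+[C]:
    c,e=fit(s,cap,[.452,-.225]);print([n for n,_ in s],c.round(4),round(e))
a=p[2];R=np.array([[np.cos(a),np.sin(a)],[-np.sin(a),np.cos(a)]]);print("cap in fixture mm",(R@(c-p[:2])*1000).round(1))
# check point heights + tray
d=np.load("topd.npy");u,v=np.meshgrid(np.arange(640),np.arange(400));W=world("top",u,v,d)
for P in([50,0,20],[30,77,8],[-1,75,20]):
    w=fx(p,P)[0];k=proj("top",w)[0].round().astype(int);print(P,w.round(3),W[k[1],k[0]].round(3))
for y in(-.30,-.32,-.34,-.38,-.45):
    m=(abs(W[...,1]-y)<.008)&(W[...,0]>.38)&(W[...,0]<.7)&(d>0);print("y",y,"zmax",np.percentile(W[m][:,2],[50,99]).round(3))
ds=np.load("sided.npy");print("ball",world("side",285,125,ds[125,285]).round(3))
E
```

```text
top cap centre [ 0.4552 -0.2249  0.0155]
side cap centre [ 0.4539 -0.2233  0.0155]
['top'] [ 0.5006 -0.2275 -1.3918] 137
['side'] [ 0.5032 -0.2254 -1.4142] 465
['top', 'side'] [ 0.5013 -0.2267 -1.4076] 621
['top'] [ 0.4534 -0.2195] 41
['side'] [ 0.4522 -0.2205] 79
['top', 'side'] [ 0.4524 -0.2206] 122
cap in fixture mm [-13.9 -47.2]
[50, 0, 20] [ 0.509 -0.276  0.02 ] [ 0.51  -0.276  0.011]
[30, 77, 8] [ 0.582 -0.244  0.008] [ 0.582 -0.243  0.007]
[-1, 75, 20] [ 0.575 -0.214  0.02 ] [ 0.574 -0.212  0.019]
y -0.3 zmax [1.198 1.204]
y -0.32 zmax [0.008 1.179]
y -0.34 zmax [0.054 1.136]
y -0.38 zmax [0.012 0.087]
y -0.45 zmax [0.011 0.102]
ball [0.529 0.028 0.409]
```

```bash
python3 - <<'E'
from fit import *
for n in("top","side"):
    im=cv2.imread(f"pics/{n}0.png");hull=cv2.dilate((sil(n,fx([.5015,-.227,-1.41],V))>.5).astype(np.uint8),np.ones((7,7)))
    g=im.min(2); blue=(im[...,0].astype(int)-im[...,2]>60)
    m=(((g>110)|blue)&(hull>0)).astype(np.uint8)
    m=cv2.morphologyEx(m,cv2.MORPH_CLOSE,np.ones((13,13),np.uint8))
    for k in(0,):
        k,l,s,_=cv2.connectedComponentsWithStats(m);r=(l==1+s[1:,4].argmax())
    print(n,r.sum(),fit([(n,r)],lambda p:fx(p,V),[.503,-.231,-1.42]))
    # dark sound port centroid -> pocket
    w=fx([.5015,-.2265,-1.415],[30,77,8]);c=proj(n,w)[0]
    u,v=np.meshgrid(np.arange(640),np.arange(400))
    mm=(np.hypot(u-c[0],v-c[1])<8);wt=np.clip(150.-g,0,None)*mm*~blue
    print("port",onplane(n,(u*wt).sum()/wt.sum(),(v*wt).sum()/wt.sum(),.008).round(4),w.round(4))
    x,y,wd,h=cv2.boundingRect(hull);crop=im.copy()
    for q in proj(n,fx([.5015,-.2265,-1.415],V)): cv2.circle(crop,tuple(np.round(q).astype(int)),0,(0,0,255),-1)
    cv2.imwrite(f"pics/{n}fit.png",cv2.resize(crop[y-4:y+h+4,x-4:x+wd+4],None,fx=5,fy=5,interpolation=cv2.INTER_NEAREST))
E
python3 -c "
import cv2,numpy as np
a=cv2.imread('pics/topfit.png');b=cv2.imread('pics/sidefit.png');h=max(a.shape[0],b.shape[0])
p=lambda i:cv2.copyMakeBorder(i,0,h-i.shape[0],0,0,0)
c=np.hstack([p(a),p(b)]);f=min(800/c.shape[1],600/h,1);cv2.imwrite('pics/both.png',cv2.resize(c,None,fx=f,fy=f))"
```

```text
top 3379 (array([ 0.50044521, -0.22846565, -1.40366907]), np.float64(60.46905637254902))
port [ 0.5815 -0.245   0.008 ] [[ 0.5822 -0.2442  0.008 ]]
side 4875 (array([ 0.50364342, -0.22793095, -1.39551214]), np.float64(341.35909926470583))
port [ 0.582  -0.2428  0.008 ] [[ 0.5822 -0.2442  0.008 ]]
```

View pics/both.png

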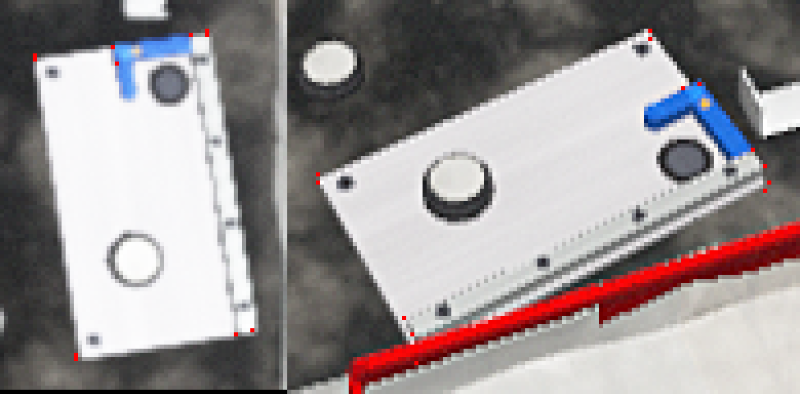

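The red model corners land on the plate and pocket corners in both views. I take the fixture as (0.5015, -0.227, yaw -1.412) and the capsule at fixture (-14, -47) mm. First move: approach the capsule's -x side at height and shut the fingers.

move_arm([
  [[0,30,-22,0,0.02],[0,60,-45,0,0.04],[0,95,-71,0,0.06],[0,130,-97,0,0.08],[0,165,-123,0,0.1],[0,200,-150,0,0.12],[0,235,-176,0,0.14],[0,270,-202,0,0.16],[0,305,-228,0,0.181],[0,340,-254,0,0.181]],
])

```text
time_s: 1.53
eef_pos: [0.4194, -0.2009, 0.2317]
eef_rot: [0.0, 0.997, 0.079, 0.0]
wrist_force: [1.7, -0.9, 0.0]
opening: 0.005
grasp_force: 0.0
```

```bash
cat >> h.py <<'E'
FP=(.5015,-.227,-1.412)
def rep():
    o=ctrl.get_obs();p=np.array(o["eef_pos"]);w,x,y,z=o["eef_rot"];a=2*np.arctan2(y,x)
    c,s=np.cos(FP[2]),np.sin(FP[2]);R=np.array([[c,s],[-s,c]])
    print("t",round(o["time_s"],2),"p",p.round(4),"fix mm",(R@(p[:2]-FP[:2])*1e3).round(1),"z",round(p[2]*1e3,1),"toolx rel fixy",round(float(a-(FP[2]+np.pi/2)),3),"F fix",(R@np.array(o["wrist_force"])[:2]).round(2),np.round(o["wrist_force"][2],2),"open",round(o["opening"],3))
E
python3 -c "from h import *;rep()"
```

```text
t 1.53 p [ 0.4194 -0.2009  0.2317] fix mm [-38.8 -76.9] z 231.7 toolx rel fixy -0.001 F fix [1.21 1.53] 0.01 open 0.005
```

move_arm([
  [[0,10,-12,20,0],[0,20,-23,50,0],[0,20,-23,80,0],[0,20,-23,110,0],[0,20,-23,140,0],[0,20,-23,165,0],[0,20,-23,180,0],[0,20,-23,190,0],[0,20,-23,190,0],[0,20,-23,190,0]],
])

```text
time_s: 2.37
eef_pos: [0.4349, -0.1769, 0.0415]
eef_rot: [-0.0, 0.997, 0.079, -0.0]
wrist_force: [-0.5, 0.2, 0.8]
opening: 0.002
grasp_force: 0.0
```

```bash
python3 - <<'E'
from h import *
rep();im,d=camera("side");cv2.imwrite("pics/s1.png",cv2.resize(im[230:400,200:400],None,fx=3.5,fy=3.5,interpolation=cv2.INTER_CUBIC))
E
```

```text
t 2.37 p [ 0.4349 -0.1769  0.0415] fix mm [-60.  -57.9] z 41.5 toolx rel fixy -0.0 F fix [-0.31 -0.5 ] 0.76 open 0.002
```

View pics/s1.png

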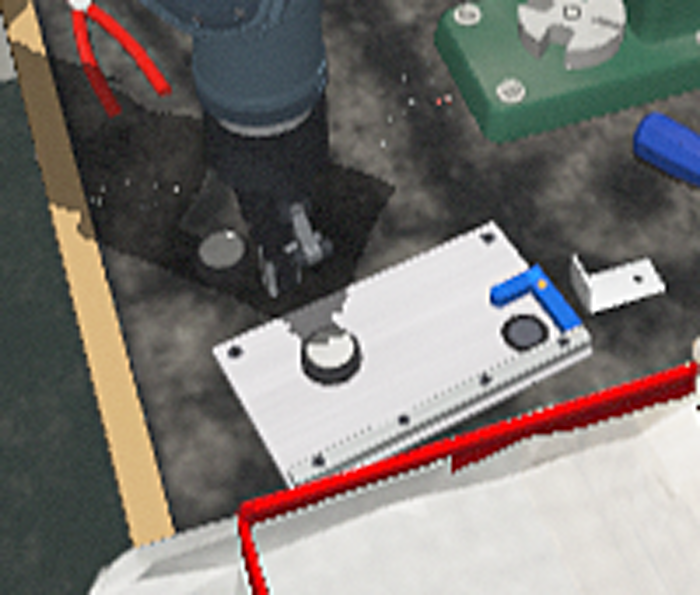

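The fingers are shut and hover beside the plate's open edge, clear of both capsules. Next: align, lower to 13 mm, and start pushing across.

move_arm([
  [[0,6,-4,0,0],[0,11,-9,5,0],[0,11,-9,15,0],[0,11,-9,24,0],[0,11,-9,28,0],[0,11,-9,28,0],[0,11,-6,28,0],[0,11,-2,28,0],[0,11,2,28,0],[0,11,6,28,0]],
])

```text
time_s: 3.25
eef_pos: [0.4469, -0.1819, 0.0137]
eef_rot: [0.0, 0.997, 0.079, 0.0]
wrist_force: [-0.1, 0.1, 0.9]
opening: 0.001
grasp_force: 0.0
```

```bash
python3 -c "from h import *;rep()"
```

```text
t 3.25 p [ 0.4469 -0.1819  0.0137] fix mm [-53.2 -46.8] z 13.7 toolx rel fixy -0.0 F fix [-0.14 -0.11] 0.92 open 0.001
```

move_arm([
  [[0,0,4,0,0],[0,0,8,0,0],[0,0,12,0,0],[0,0,16,0,0],[0,0,20,0,0],[0,0,24,0,0],[0,0,28,0,0],[0,0,32,0,0],[0,0,36,0,0],[0,0,38,0,0]],
])

```text
time_s: 4.08
eef_pos: [0.4527, -0.2192, 0.0134]
eef_rot: [0.0, 0.997, 0.079, 0.0]
wrist_force: [-0.3, 1.1, 1.0]
opening: -0.002
grasp_force: 0.3
```

```bash
python3 - <<'E'
from h import *
rep();im,d=camera("side");cv2.imwrite("pics/s2.png",cv2.resize(im[280:400,240:380],None,fx=5,fy=5,interpolation=cv2.INTER_CUBIC))
E
```

```text
t 4.08 p [ 0.4527 -0.2192  0.0134] fix mm [-15.5 -46.9] z 13.4 toolx rel fixy -0.0 F fix [-1.18 -0.14] 1.02 open -0.002
```

View pics/s2.png

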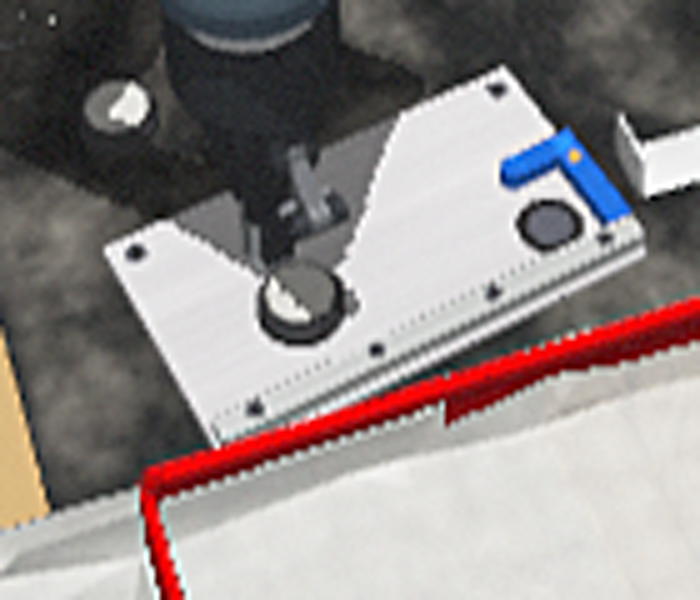

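The capsule at crop (300,300) is moving with the fingers and is not yet at the rail. I continue in small steps and watch the force.

move_arm([
  [[0,0,3,0,0],[0,0,5,0,0],[0,0,7,0,0],[0,0,9,0,0],[0,0,10.5,0,0],[0,0,12,0,0],[0,0,13,0,0],[0,0,14,0,0],[0,0,14,0,0],[0,0,14,0,0]],
])

```text
time_s: 4.97
eef_pos: [0.4548, -0.2324, 0.0133]
eef_rot: [0.0, 0.997, 0.079, 0.0]
wrist_force: [0.6, 0.0, -0.9]
opening: 0.003
grasp_force: 0.0
```

```bash
python3 - <<'E'
from fit import *
rep();im,d=camera("side")
for o in outline_of("capsule_1","side"):
    b=o["bbox"];w=onplane("side",b[0],b[1],.0155);print(round(o["conf"],2),np.round(b),w.round(4))
    if w[1]<-.18: 
        c,e=fit([("side",o["region"])],cap,w[:2]);a=FP[2];print("fit",e,np.array([[np.cos(a),np.sin(a)],[-np.sin(a),np.cos(a)]])@(c-FP[:2])*1e3)
E
```

```text
t 4.97 p [ 0.4548 -0.2324  0.0133] fix mm [ -2.1 -47. ] z 13.3 toolx rel fixy -0.0 F fix [0.08 0.55] -0.94 open 0.003
0.76 [262. 304.  20.  14.] [ 0.4032 -0.117   0.0155]
0.6 [303. 343.  18.  14.] [ 0.4621 -0.2597  0.0155]
fit 73.88336397058823 [ 29.36235556 -46.06483089]
```

move_arm([
  [[0,0,1,0,0],[0,0,1.5,0,0],[0,0,2,0,0],[0,0,2.5,0,0],[0,0,3,0,0],[0,0,3,0,0],[0,0,3,0,0],[0,0,3,0,0],[0,0,3,0,0],[0,0,3,0,0]],
])

```text
time_s: 5.9
eef_pos: [0.4551, -0.2351, 0.0132]
eef_rot: [-0.0, 0.997, 0.079, -0.0]
wrist_force: [-0.2, 1.2, -0.5]
opening: -0.001
grasp_force: 0.7
```

```bash
python3 -c "from h import *;rep()"
```

```text
t 5.9 p [ 0.4551 -0.2351  0.0132] fix mm [  0.7 -47.1] z 13.2 toolx rel fixy 0.0 F fix [-1.25  0.02] -0.48 open -0.001
```

move_arm([
  [[0,0,0.5,0,0],[0,0,1,0,0],[0,0,1.5,0,0],[0,0,2,0,0],[0,0,2.5,0,0],[0,0,3,0,0],[0,0,3,0,0],[0,0,3,0,0],[0,0,3,0,0],[0,0,3,0,0]],
])

```text
time_s: 6.73
eef_pos: [0.455, -0.2359, 0.0129]
eef_rot: [-0.002, 0.997, 0.079, -0.001]
wrist_force: [-0.6, 10.2, 4.9]
opening: -0.008
grasp_force: 5.7
```

```bash
python3 -c "from h import *;rep()"
```

```text
t 6.73 p [ 0.455  -0.2359  0.0129] fix mm [  1.4 -47.3] z 12.9 toolx rel fixy 0.0 F fix [-10.16   1.  ] 4.94 open -0.008
```

The force of 10 N shows the capsule is firmly against the rail. I now retreat, go round to its -y side, and turn 0.2 rad so the push has a bias toward the rail.

move_arm([
  [[0,0,-10,0,0],[0,0,-25,0,0],[0,-15,-27,0,0],[0,-30,-27,0,0.06],[0,-42,-27,0,0.12],[0,-42,-20,0,0.18],[0,-42,-6,0,0.2],[0,-42,8,0,0.2],[0,-42,20,0,0.2],[0,-42,20,0,0.2]],
])

```text
time_s: 7.57
eef_pos: [0.4189, -0.2682, 0.0141]
eef_rot: [0.002, 1.0, -0.021, 0.001]
wrist_force: [-0.4, -0.2, -0.1]
opening: 0.004
grasp_force: 0.0
```

```bash
python3 - <<'E'
from fit import *
rep();im,d=camera("side");cv2.imwrite("pics/s3.png",cv2.resize(im[280:400,240:380],None,fx=5,fy=5,interpolation=cv2.INTER_CUBIC))
for o in outline_of("capsule_1","side"):
    b=o["bbox"];w=onplane("side",b[0],b[1],.0155)
    if w[1]<-.18: 
        c,e=fit([("side",o["region"])],cap,w[:2]);a=FP[2];print("fit",b,e,np.array([[np.cos(a),np.sin(a)],[-np.sin(a),np.cos(a)]])@(c-FP[:2])*1e3)
E
```

```text
t 7.57 p [ 0.4189 -0.2682  0.0141] fix mm [ 27.7 -88.1] z 14.1 toolx rel fixy -0.2 F fix [ 0.15 -0.48] -0.09 open 0.004
fit [304.0, 347.9, 18.2, 15.5] 120.25533088235294 [ 27.22853661 -49.75999804]
```

View pics/s3.png

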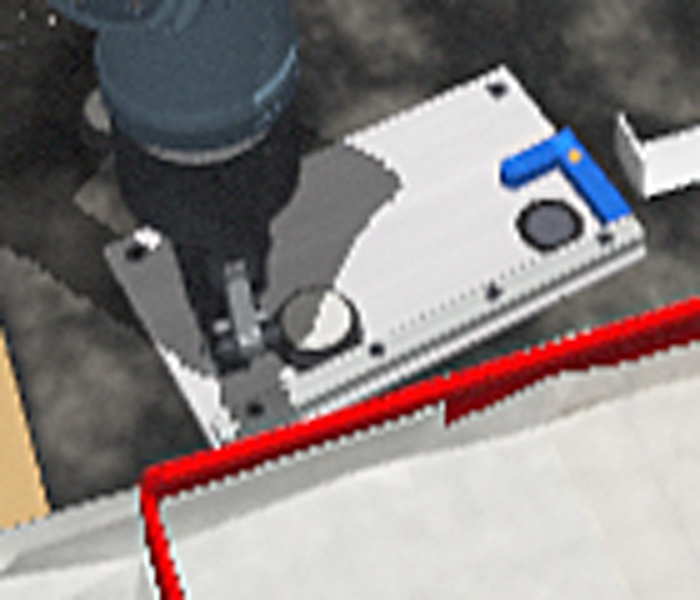

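The capsule sits against the rail at crop (318,325), with the fingertips behind it at (235,350). Now I slide it along the rail.

move_arm([
  [[0,4,-2,0,0],[0,8,-3,0,0],[0,12,-4,0,0],[0,16,-4.5,0,0],[0,20,-5,0,0],[0,24,-6,0,0],[0,28,-6.5,0,0],[0,32,-7.5,0,0],[0,36,-8,0,0],[0,40,-9,0,0]],
])

```text
time_s: 8.5
eef_pos: [0.4582, -0.2573, 0.0133]
eef_rot: [0.0, 1.0, -0.021, 0.0]
wrist_force: [-0.2, 0.3, 0.0]
opening: -0.001
grasp_force: 0.1
```

```bash
cat > look.py <<'E'
from fit import *
rep()
for n in("side","top"):
  camera(n)
  for o in outline_of("capsule_1",n):
    b=o["bbox"];w=onplane(n,b[0],b[1],.0155)
    if w[1]<-.18 and b[2]<30:
        c,e=fit([(n,o["region"])],cap,w[:2]);a=FP[2];print(n,"fit",np.round(b),round(e),(np.array([[np.cos(a),np.sin(a)],[-np.sin(a),np.cos(a)]])@(c-FP[:2])*1e3).round(1))
E
python3 look.py
```

```text
t 8.5 p [ 0.4582 -0.2573  0.0133] fix mm [ 23.1 -47.6] z 13.3 toolx rel fixy -0.2 F fix [-0.3  -0.15] 0.0 open -0.001
side fit [317. 339.  20.  15.] 140 [ 28.7 -15.6]
```

move_arm([
  [[0,4,-0.8,0,0],[0,8,-1.6,0,0],[0,12,-2.4,0,0],[0,16,-3.2,0,0],[0,20,-4,0,0],[0,24,-4.8,0,0],[0,28,-5.6,0,0],[0,32,-6.4,0,0],[0,36,-7.2,0,0],[0,40,-8,0,0]],
])

```text
time_s: 9.53
eef_pos: [0.4984, -0.2508, 0.0132]
eef_rot: [-0.0, 1.0, -0.021, -0.0]
wrist_force: [-0.6, 0.8, -0.6]
opening: 0.003
grasp_force: 0.1
```

```bash
python3 look.py
```

```text
t 9.53 p [ 0.4984 -0.2508  0.0132] fix mm [23.1 -6.8] z 13.2 toolx rel fixy -0.2 F fix [-0.85 -0.5 ] -0.56 open 0.003
side fit [331. 332.  19.  14.] 147 [27.  24.7]
```

move_arm([
  [[0,4,-0.8,0,0],[0,8,-1.6,0,0],[0,12,-2.4,0,0],[0,16,-3.2,0,0],[0,20,-4,0,0],[0,24,-4.8,0,0],[0,28,-5.6,0,0],[0,32,-6.4,0,0],[0,36,-7.2,0,0],[0,40,-8,0,0]],
])

```text
time_s: 10.57
eef_pos: [0.5387, -0.2445, 0.0133]
eef_rot: [-0.0, 1.0, -0.021, -0.0]
wrist_force: [-1.2, -0.5, 0.5]
opening: -0.001
grasp_force: 0.5
```

```bash
python3 look.py
```

```text
t 10.57 p [ 0.5387 -0.2445  0.0133] fix mm [23.1 33.9] z 13.3 toolx rel fixy -0.2 F fix [ 0.29 -1.26] 0.51 open -0.001
side fit [377. 312.  24.  14.] 150 [ 27.5 145.2]
side fit [346. 324.  16.  15.] 156 [25.1 67.8]
```

move_arm([
  [[0,2,-0.4,0,0],[0,4,-0.8,0,0],[0,6,-1.2,0,0],[0,8,-1.6,0,0],[0,9,-1.8,0,0],[0,10,-2,0,0],[0,11,-2.2,0,0],[0,12,-2.4,0,0],[0,12,-2.4,0,0],[0,12,-2.4,0,0]],
])

```text
time_s: 11.6
eef_pos: [0.5505, -0.2428, 0.0133]
eef_rot: [0.0, 1.0, -0.021, 0.0]
wrist_force: [-0.2, 0.1, -0.7]
opening: 0.002
grasp_force: 0.0
```

```bash
python3 - <<'E'
from h import *
rep();im,d=camera("side");cv2.imwrite("pics/s4.png",cv2.resize(im[280:380,290:410],None,fx=6,fy=6,interpolation=cv2.INTER_CUBIC))
E
```

```text
t 11.6 p [ 0.5505 -0.2428  0.0133] fix mm [23.3 45.9] z 13.3 toolx rel fixy -0.2 F fix [-0.11 -0.19] -0.74 open 0.002
```

View pics/s4.png

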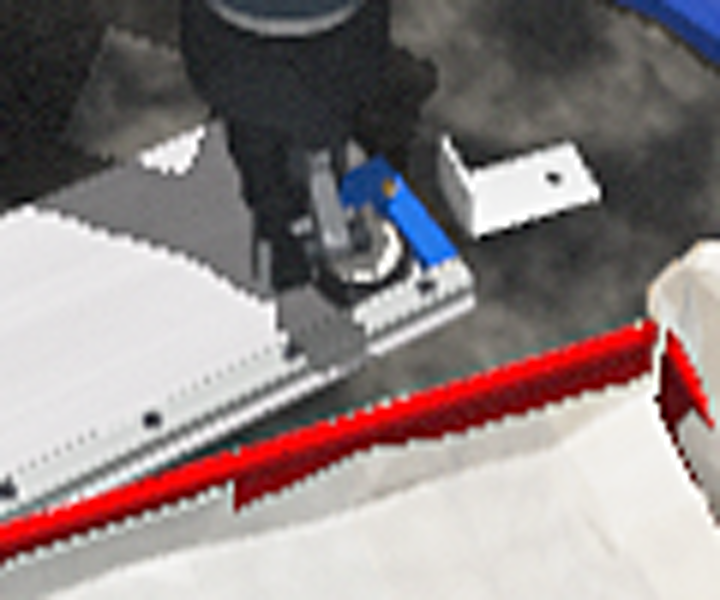

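The capsule is in the pocket with no end-stop force yet. I press on gently.

move_arm([
  [[0,0.5,-0.1,0,0],[0,1,-0.2,0,0],[0,1.5,-0.3,0,0],[0,2,-0.4,0,0],[0,2.5,-0.5,0,0],[0,3,-0.6,0,0],[0,3.5,-0.7,0,0],[0,3.5,-0.7,0,0],[0,3.5,-0.7,0,0],[0,3.5,-0.7,0,0]],
])

```text
time_s: 12.48
eef_pos: [0.5514, -0.2424, 0.0131]
eef_rot: [-0.0, 1.0, -0.021, -0.003]
wrist_force: [-11.5, -1.9, 7.9]
opening: -0.0
grasp_force: 5.9
```

```bash
python3 look.py
```

```text
t 12.48 p [ 0.5514 -0.2424  0.0131] fix mm [23.1 46.8] z 13.1 toolx rel fixy -0.2 F fix [  0.05 -11.64] 7.91 open -0.0
side fit [350. 325.  15.  16.] 149 [35.2 77.7]
```

End-stop contact is confirmed at 11.6 N. I back off straight, then lift and look.

move_arm([
  [[0,-4,0,0,0],[0,-12,2,0,0],[0,-22,4,0,0],[0,-30,6,-10,0],[0,-36,6,-30,0],[0,-50,6,-55,0],[0,-75,4,-85,0],[0,-105,0,-115,0],[0,-130,0,-140,0],[0,-130,0,-140,0]],
])

```text
time_s: 13.52
eef_pos: [0.4227, -0.238, 0.1581]
eef_rot: [0.003, 1.0, -0.021, 0.002]
wrist_force: [1.5, -0.7, -1.0]
opening: 0.0
grasp_force: 0.0
```

```bash
python3 look.py; python3 - <<'E'
from h import *
im,d=camera("side");a=cv2.resize(im[285:365,310:410],None,fx=6,fy=6,interpolation=cv2.INTER_CUBIC)
im,d=camera("top");b=cv2.resize(im[180:290,340:400],None,fx=480/110,fy=480/110,interpolation=cv2.INTER_CUBIC)
c=np.hstack([a,b]);print(c.shape);cv2.imwrite("pics/s5.png",c[:,:862][:, -800:] if c.shape[1]>800 else c)
E
```

```text
t 13.52 p [ 0.4227 -0.238   0.1581] fix mm [ -1.6 -79.5] z 158.1 toolx rel fixy -0.201 F fix [0.89 1.37] -1.05 open 0.0
top fit [372. 218.  13.  11.] 57 [30.5 73.6]
(480, 862, 3)
```

View pics/s5.png

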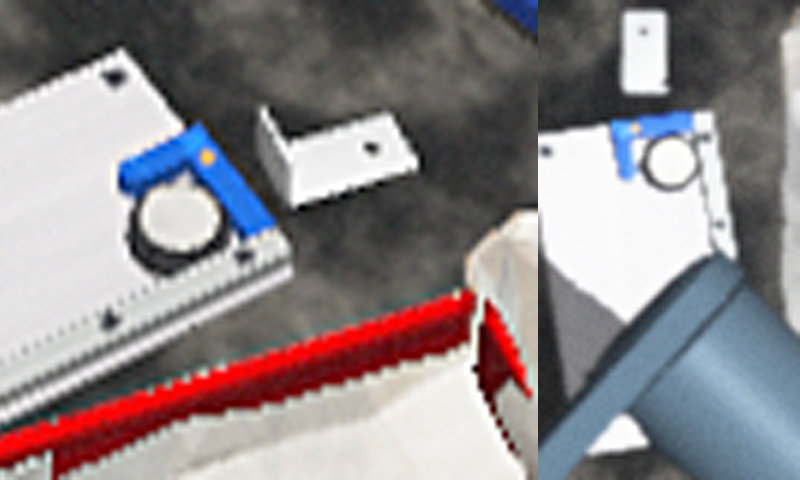

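Both views show the capsule flat in the pocket, at crop (180,220) in the side view and (670,160) in the top view. The hook plate has not moved. I check the gaps numerically against the sound port that marks home.

```bash
python3 - <<'E'
from fit import *
a=FP[2];R=np.array([[np.cos(a),np.sin(a)],[-np.sin(a),np.cos(a)]])
u,v=np.meshgrid(np.arange(640),np.arange(400))
port={"top":(.5815,-.245),"side":(.582,-.2428)}
for n in("side","top"):
    im,_=camera(n);old=cv2.imread(f"pics/{n}0.png")
    S=8
    def spot(I,w,z,r):
        c=proj(n,w)[0];P=cv2.getRectSubPix(I.min(2),(24,24),tuple(map(float,c)));B=cv2.resize(P,None,fx=S,fy=S,interpolation=cv2.INTER_CUBIC)
        return c,B
    h=fx(FP,[30,77,23])
    best=[]
    g=im.min(2).astype(float)
    # disc template: match side+top silhouette of dark rim/pale top, using gradient across top-face ellipse
    def score(p,rad=.018):
        pin=np.c_[p[0]+.0165*np.cos(T),p[1]+.0165*np.sin(T),0*T+.023];po=np.c_[p[0]+.0215*np.cos(T),p[1]+.0215*np.sin(T),0*T+.023]
        f=lambda q:cv2.remap(g.astype(np.float32),q[:,:1].astype(np.float32),q[:,1:].astype(np.float32),cv2.INTER_LINEAR).ravel()
        return f(proj(n,pin)).mean()-f(proj(n,po)).mean()
    sc=[(score((fx(FP,[x,y,0])[0])),x,y) for x in np.arange(22,36,.5) for y in np.arange(68,84,.5)]
    sc.sort(reverse=True);print(n,"capsule fix xy",np.mean([s[1:] for s in sc[:8]],0).round(1),"port at",(R@(np.array(port[n])-FP[:2])*1e3).round(1))
o=[outline_of("capsule_1","side"),outline_of("hook_plate","side")]
print([[np.round(k["bbox"]).tolist() for k in x] for x in o])
E
```

```text
side capsule fix xy [26.1 75.1] port at [28.3 77. ]
top capsule fix xy [35.2 76.5] port at [30.4 76.1]
[[[353.0, 324.0, 17.0, 16.0], [262.0, 306.0, 16.0, 17.0]], [[376.0, 314.0, 27.0, 15.0]]]
```

The two views disagree by a few mm in x: 26 against 35, where home is 30. I do a gentle diagonal nudge, turned about 0.5 rad toward the rail, to make sure of both contacts.

move_arm([
  [[0,20,-2,0,0.05],[0,50,-5,10,0.12],[0,80,-8,35,0.2],[0,105,-10,60,0.28],[0,117,-11,85,0.3],[0,117,-11,105,0.3],[0,117,-11,120,0.3],[0,117,-11,132,0.3],[0,117,-11,139,0.3],[0,117,-11,139,0.3]],
])

```text
time_s: 14.85
eef_pos: [0.5403, -0.2299, 0.0124]
eef_rot: [-0.001, 0.985, -0.17, -0.001]
wrist_force: [-0.5, 0.6, 0.4]
opening: 0.0
grasp_force: 0.0
```

```bash
python3 -c "from h import *;rep()"
```

```text
t 14.85 p [ 0.5403 -0.2299  0.0124] fix mm [ 9.  37.8] z 12.4 toolx rel fixy -0.5 F fix [-0.69 -0.4 ] 0.38 open 0.0
```

move_arm([
  [[0,5,0,0,0],[0,9,0,0,0],[0,11,0,0,0],[0,12,0,0,0],[0,13,0,0,0],[0,14,0,0,0],[0,14.5,0,0,0],[0,15,0,0,0],[0,15,0,0,0],[0,15,0,0,0]],
])

```text
time_s: 15.68
eef_pos: [0.5535, -0.235, 0.0143]
eef_rot: [-0.0, 0.986, -0.17, -0.002]
wrist_force: [-9.8, 2.2, 5.8]
opening: 0.0
grasp_force: 4.8
```

```bash
python3 -c "from h import *;rep()"
```

```text
t 15.68 p [ 0.5535 -0.235   0.0143] fix mm [16.1 50. ] z 14.3 toolx rel fixy -0.5 F fix [-3.69 -9.29] 5.84 open 0.0
```

The diagonal press stops within 1 mm of the expected home geometry, at 10 N. I retreat, look once more and hand in.

move_arm([
  [[0,-4,0,0,0],[0,-10,0,0,0],[0,-18,0,0,0],[0,-22,0,-10,0],[0,-25,0,-30,0],[0,-35,0,-55,0],[0,-50,0,-85,0],[0,-70,0,-110,0],[0,-85,0,-130,0],[0,-85,0,-130,0]],
])

```text
time_s: 16.52
eef_pos: [0.4756, -0.2076, 0.1493]
eef_rot: [0.002, 0.985, -0.17, 0.003]
wrist_force: [1.1, -1.3, -0.7]
opening: 0.003
grasp_force: 0.0
```

move_arm([
  [[0,0,0,0,0],[0,0,0,0,0],[0,0,0,0,0],[0,0,0,0,0],[0,0,0,0,0],[0,0,0,0,0],[0,0,0,0,0],[0,0,0,0,0],[0,0,0,0,0],[0,0,0,0,0]],
])

```text
time_s: 17.35
eef_pos: [0.4754, -0.2072, 0.1443]
eef_rot: [-0.0, 0.985, -0.17, -0.0]
wrist_force: [0.3, 0.2, 0.3]
opening: 0.002
grasp_force: 0.0
```

```bash
python3 - <<'E'
from h import *
rep();im,d=camera("side");cv2.imwrite("pics/s6.png",cv2.resize(im[295:355,320:400],None,fx=8,fy=8,interpolation=cv2.INTER_CUBIC))
E
```

```text
t 17.35 p [ 0.4754 -0.2072  0.1443] fix mm [-23.7 -22.6] z 144.3 toolx rel fixy -0.5 F fix [-0.16  0.35] 0.31 open 0.002
```

View pics/s6.png

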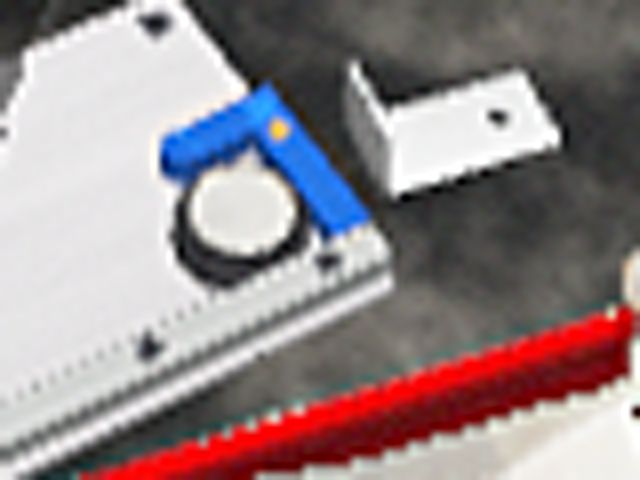

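The capsule at crop (243,225) touches the blue stop on its right and the rail's dotted face edge below it. The robot is clear.

```bash
python3 -c "from bench import order;print(order.hand_in())"
```

```text
the job is handed in; nothing more can be done
None
```

I pushed the capsule across to the rail and slid it along into the pocket. It met about 10 N of resistance at both the rail and the end stop, and I handed the job in at about 17 s; no verdict came back. The final picture shows it touching both, though my camera estimates of the rail gap disagreed by several mm and I relied on the contact forces.

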